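# Cull the faulty brackets and clamp the bent one

## Robot

A 7-joint arm with a two-finger parallel gripper is mounted at the origin on the work surface. World frame = base frame: x ahead of the robot, y to its left, z up, the work surface at z = 0. Lengths are in mm, angles in rad, forces in N, time in s.
With the tool pointing down it reaches from about 400 to 850 mm from the base axis. Payload 4.4 kg.
Tool frame: the origin (TCP) lies at the very end of the fingers, on their centre line; the grasp point (between the pads) lies 19 mm behind it; z points along the fingers, y is the line along which they close (so a half turn about z gives the same grasp; the last joint's range is limited). The gripper opens to 94 mm and grips with 3 to 60 N. Pads are 16 mm wide; open, the fingers measure 119 mm over their backs; the gripper's body (75 mm by 177 mm) begins 78 mm behind the grasp point.
Start: joints at [-1.414, 0.628, 0.038, 1.517, -0.027, 0.996, -0.02], TCP at [143.598, 633.954, 205.478] pointing down, gripper open.
Joint ranges: [-3.06, 3.06], [-0.37, 2.12], [-1.25, 1.32], [0.18, 2.47], [-1.1, 4.24], [0.23, 1.98], [-2.94, 2.94]. Speed limits (rad/s): [2.57, 2.57, 3.14, 3.14, 3.14, 3.14, 3.14].

## Interface

Orientations are given as a rotation vector (axis times angle).
In Python, from cell import observe, vision, sign_off gives the robot as it stands.
- The arm moves only by the tool jog_arm, never from a script. Its argument "targets" is one flat list of numbers, 7 for each row, row after row: the turn, a rotation vector about the tool's x, y, z in degrees, then the shift along the tool's x, y, z in cm, then the finger opening in cm, from 0 to 9.4. A call has 1 to 5 rows; each row shifts and turns the commanded pose from where the row before left it, along the tool's axes as they then stand; what a row does not reach is not made up. A row lasts 1/12 s, in which the tool goes at most 41.7 mm and 7.16 degrees, less where a joint would pass 70% of its speed; a pose out of reach is approached as far as the arm can. A call is refused whole if a number of a shift passes 4.17 or a number of a turn 7.16, either way. A call with a gripper value outside its range is refused whole. The fingers move at their own pace and stop on an object; "newtons" is the grip in N (left out, the last holds). Time passes only in rows, so rows that do not move let the fingers close. It gives the time, the measured TCP pose, the force, the opening and the grip force at its end, in the units of the state.
- observe(): the state, without advancing time (a new reading comes with each control period).
- vision.read_camera(name): name is "scene" or "top" or "wrist"; returns a dict with "frame" (384x512x3 uint8, red, green, blue), "K" (3x3 intrinsics, pixels), "extrinsics" (4x4, takes a point from world to camera coordinates); the wrist camera has in their place "mount" (4x4, takes a point from camera to tool coordinates, whose origin is the TCP and whose axes are the flange's). Camera axes: x right, y up, looking along -z (the intrinsics and any distortion apply to the point x, -y, -z); pixel columns grow to the right and rows downward; lengths in mm; the calibration is good to about 2 mm. A picture is of the moment at which its call begins: read the wrist's pose just before it. There is no depth.
- sign_off(): hands the job in; it is judged then, once.
The state is a dict: "t": time; "joint_positions": joint angles; "qd": joint speeds; "joint_efforts": joint torques, N m; "tool_pos": TCP position; "orientation": TCP orientation; "ft_force": force on the tool from outside, world axes, zero at the start; "moment": the same for the moment, N m; "gripper_width": finger opening in mm; "grip_force": force on a finger pad.
Only numpy, scipy, OpenCV 4.12 (cv2) and the standard library are available. Lean on these libraries where they do the work, as an engineer would, in place of code of your own. Each camera call takes 0.05 s, during which the arm holds its last target. There are 200 camera calls.

## Task

Look over the five L-shaped steel brackets standing on edge among the things on the bench: one was cut short in its long leg, one is bent open, three are sound. Put the short one in the scrap bin; stand the bent one on edge on the vice's bed with the middle of its long leg between the jaws, for straightening, and push the sliding jaw up until it is snug against it and the bracket against the fixed jaw. Leave the sound brackets and everything else on the bench as they are.

Things in the scene. Friction and masses are not known exactly. Their poses are not given: they have to be found in the camera images.
- bracket_good1: Bracket of plain steel flat bar 10 mm thick, standing on its edge so that it is 40 mm high and shows an L from above. Sound: long leg 120 mm, short leg 60 mm (outside lengths), square corner. Origin: underside, 25 mm to the +y side of the middle of the long leg. x runs along the long leg from the corner to its free end (where two bolt holes are); the short leg leaves the corner end to the +y side; z up.
- bracket_good2: Bracket of plain steel flat bar 10 mm thick, standing on its edge so that it is 40 mm high and shows an L from above. Sound: long leg 120 mm, short leg 60 mm (outside lengths), square corner. Origin: underside, 25 mm to the +y side of the middle of the long leg. x runs along the long leg from the corner to its free end (where two bolt holes are); the short leg leaves the corner end to the +y side; z up.
- bracket_good3: Bracket of plain steel flat bar 10 mm thick, standing on its edge so that it is 40 mm high and shows an L from above. Sound: long leg 120 mm, short leg 60 mm (outside lengths), square corner. Origin: underside, 25 mm to the +y side of the middle of the long leg. x runs along the long leg from the corner to its free end (where two bolt holes are); the short leg leaves the corner end to the +y side; z up.
- bracket_bent: Bracket of plain steel flat bar 10 mm thick, standing on its edge so that it is 40 mm high and shows an L from above. Faulty: full-size legs (120 and 60 mm), but bent open, so that the inside angle between the legs is about 130 degrees instead of 90; 0.55 kg. Origin: underside, at (-15, +25) mm from the middle of the long leg. x runs along the long leg from the corner to its free end (where two bolt holes are); the short leg leaves the corner end to the +y side; z up.
- bracket_bent_leg (a point): Middle of the long leg of the bent bracket, on its top edge (40 mm above its underside); axes as bracket_bent. The centre of mass lies about 25 mm from it towards the corner and 8 mm to the +y side, so with the short leg unsupported the bracket tips over.
- bracket_short: Bracket of plain steel flat bar 10 mm thick, standing on its edge so that it is 40 mm high and shows an L from above. Faulty: square, but its long leg is only 75 mm instead of 120 (short leg 60 mm as usual); 0.42 kg. Origin: underside, 25 mm to the +y side of the middle of the long leg. x runs along the long leg from the corner to its free end (where two bolt holes are); the short leg leaves the corner end to the +y side; z up.
- bracket_short_leg (a point): Middle of the long leg (75 mm) of the short bracket, on its top edge (40 mm above its underside); axes as bracket_short. The corner's inside face lies 27.5 mm from it on the -x side.
- vise: Grey machine vice bolted down, on a flat bed 210 mm (x) by 190 mm (y) whose top is 30 mm above the table; a bracket with its long leg mid-jaw rests on the bed with its short leg beside the jaws. Origin: centre of the underside. The fixed jaw's face is the plane x = +50 mm; the jaws are 80 mm wide along y (centred on y = 0) and stand 20 mm above the bed, so a bracket on edge between them sticks 20 mm out above them. x: closing direction of the sliding jaw.
- vise_bed (a point): Point on the vice's bed (30 mm above the table), between the jaws: 30 mm from the fixed jaw's face, mid-width; axes as vise.
- vise_jaw (a joint): Slide of the moving jaw, m; 0 fully open (60 mm between the jaw faces), grows as it closes: the gap is 60 mm minus this value, so it is shut on a 10 mm bar at 0.050. Starts at 0 to 0.020. Slides at about 3 N push plus slight drag (25 N per m/s); once it meets the bracket and slides it along the bed the push rises to about 10 N or briefly more, then steeply when the bracket meets the fixed jaw, and stays where it is left.
- jaw_lug (a point): On the sliding jaw: middle of the top edge of the rear face of its upright dark push lug (12 mm thick, 50 mm wide, rising to 75 mm above the table); the jaw face is 42 mm ahead (+x) of this rear face. The lug is pushed along the vice's +x to close the jaw. Nothing stands behind it but the flat bed, 30 mm high. Axes as vise.
- scrap_bin: Open dark steel scrap bin fixed on the table, 200 mm (x) by 170 mm (y), 70 mm high, walls and floor 4 mm, a few thin offcuts on its floor. Origin: centre of the underside.
- tin: closed round tin, 60 mm diameter, 70 mm high, standing among the brackets; origin at the underside
- hammer: hammer lying behind the brackets; bystander
- wrench: spanner lying on the robot's side of the batch; bystander
- oil_bottle: grey bottle, 60 mm diameter, 110 mm high, at the far side; bystander
- mug: white mug, 90 mm high, at the far side; bystander
- collar: steel shaft collar, 64 mm diameter, 25 mm high, on the robot's side of the batch; bystander
Things that resemble listed ones, but are neither listed nor needed, are in the scene too. What is shaped like the bracket_short but green is not meant. What is shaped like the bracket_good1 but pink is not meant.

How it is judged (in metres and radians):
At the end, for the whole second after the job is handed in: Bent bracket upright on the vice bed (6 mm), long leg along the jaws (0.1 rad), its middle within 25 mm of mid-jaw and 12 mm of the fixed jaw face, jaw at 0.047 or more; short bracket in the bin below its rim; both at rest; sound brackets standing, within 30 mm of their starts (y of bracket_bent_leg in the frame of vise between -0.025 and 0.025 m and x of bracket_bent_leg in the frame of vise between 0.038 and 0.05 m and z of bracket_bent_leg in the frame of vise between 0.064 and 0.076 m and angle between the x axis of bracket_bent and the y axis of vise, either way round below 0.1 rad and angle between bracket_bent's own z axis and vertical below 0.1 rad and value of joint vise_jaw above 0.047 m and linear speed of each of bracket_bent, bracket_short below 0.02 m/s and x of bracket_short_leg in the frame of scrap_bin between -0.098 and 0.098 m and y of bracket_short_leg in the frame of scrap_bin between -0.083 and 0.083 m and z of bracket_short_leg in the frame of scrap_bin below 0.068 m and distance of each of bracket_good1, bracket_good2, bracket_good3 from where it was at the start of the episode below 0.03 m and angle between each of bracket_good1, bracket_good2, bracket_good3's own z axis and vertical below 0.3 rad); the robot touches nothing.
It fails at once if a sound bracket is shifted by more than 30 mm or knocked over (distance of any of bracket_good1, bracket_good2, bracket_good3 from where it was at the start of the episode above 0.03 m or angle between any of bracket_good1, bracket_good2, bracket_good3's own z axis and vertical above 0.3 rad).
It fails at once if a bystander (tin, hammer, spanner, bottle, mug, collar) is shifted by more than 40 mm (distance of any of tin, hammer, wrench, oil_bottle, mug, collar from where it was at the start of the episode above 0.04 m).
It also fails if it takes over 70 s, if anything falls off the work surface, if the arm or the gripper's body presses on something with over 40 N, if the wrist force passes 120 N, or if a joint passes its speed limit or range.

## Working session

There is one attempt and no reset: what is moved stays moved. The work goes in short steps, Python scripts to look and compute and a tool call to move; the robot and the scene stay as the last step left them, time stands still between calls to the robot, and variables do not carry over. Pictures are saved under pics/ and viewed, at most 10 in all, crops included, and the job is handed in when it is done.

Besides the shell and the picture viewer there is one more tool, called after ">>>" by a JSON object that holds its "api" and its "payload". jog_arm: Moves the arm, as the interface text tells. Its arguments: {"type":"object","properties":{"targets":{"type":"array","items":{"type":"number"}},"newtons":{"type":"number"}},"required":["targets"]}

```bash
mkdir -p pics; ls; python3 - <<'E'
from cell import observe, vision
import cv2,pickle,numpy as np
s=observe();print(s)
d={}
for n in("top","scene"):
    c=vision.read_camera(n);d[n]=c
    cv2.imwrite(f"pics/{n}0.png",cv2.resize(c["frame"][:,:,::-1],(800,600),interpolation=cv2.INTER_CUBIC))
    print(n,[k for k in c],np.round(c["K"],1),np.round(c["extrinsics"],3))
pickle.dump(d,open("cams.pkl","wb"))
E
```

```text
pics
{'t': 0.0, 'joint_positions': array([-1.41378809,  0.62930204,  0.03842437,  1.51835351, -0.02699441,
        0.99631105, -0.01997549]), 'qd': array([-0.00015823, -0.00077356, -0.00170435,  0.00041026,  0.00022238,
        0.00136131, -0.00165215]), 'joint_efforts': array([-2.36071610e-04, -5.49723744e+01,  1.14286691e+00, -1.86633199e+01,
       -5.23862347e-02,  2.34513008e-02,  1.34084135e-04]), 'tool_pos': array([143.44621991, 633.29202819, 204.58702296]), 'orientation': array([-3.49175855e-01, -3.12193492e+00,  2.90073352e-03]), 'ft_force': array([-0.33219219, -0.07847926, -0.10780065]), 'moment': array([ 0.00824886, -0.02222003,  0.02679609]), 'grip_force': 0.0, 'gripper_width': 93.77395300830206}
top ['frame', 'K', 'extrinsics'] [[385.2   0.  255.9]
 [  0.  385.2 185. ]
 [  0.    0.    1. ]] [[ 1.800000e-02 -1.000000e+00  1.800000e-02 -1.109600e+01]
 [ 9.850000e-01  2.100000e-02  1.720000e-01 -5.373740e+02]
 [-1.720000e-01  1.500000e-02  9.850000e-01 -1.237987e+03]
 [ 0.000000e+00  0.000000e+00  0.000000e+00  1.000000e+00]]
scene ['frame', 'K', 'extrinsics'] [[460.2   0.  246.6]
 [  0.  460.2 188.1]
 [  0.    0.    1. ]] [[-2.320000e-01  9.730000e-01  1.200000e-02  1.125550e+02]
 [-7.250000e-01 -1.810000e-01  6.650000e-01  3.350210e+02]
 [ 6.490000e-01  1.450000e-01  7.470000e-01 -1.686595e+03]
 [ 0.000000e+00  0.000000e+00  0.000000e+00  1.000000e+00]]
```

View pics/top0.png

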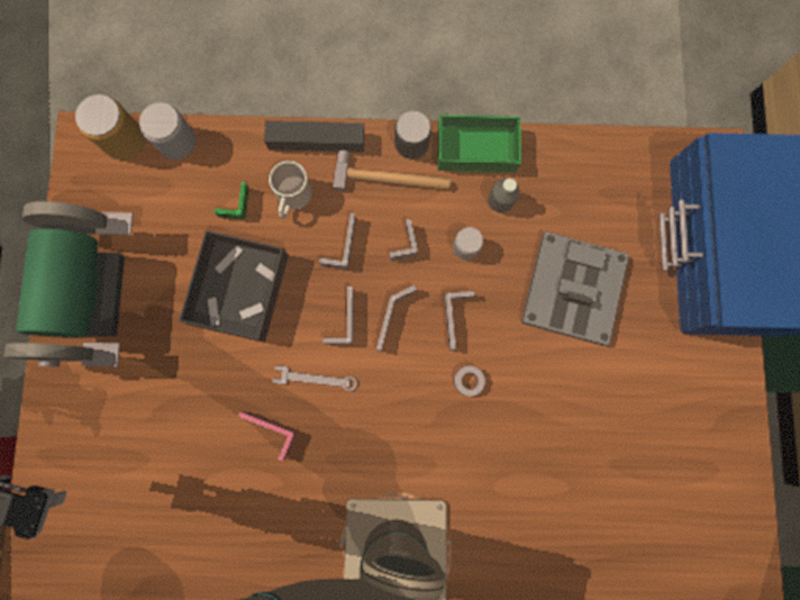

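View pics/scene0.png

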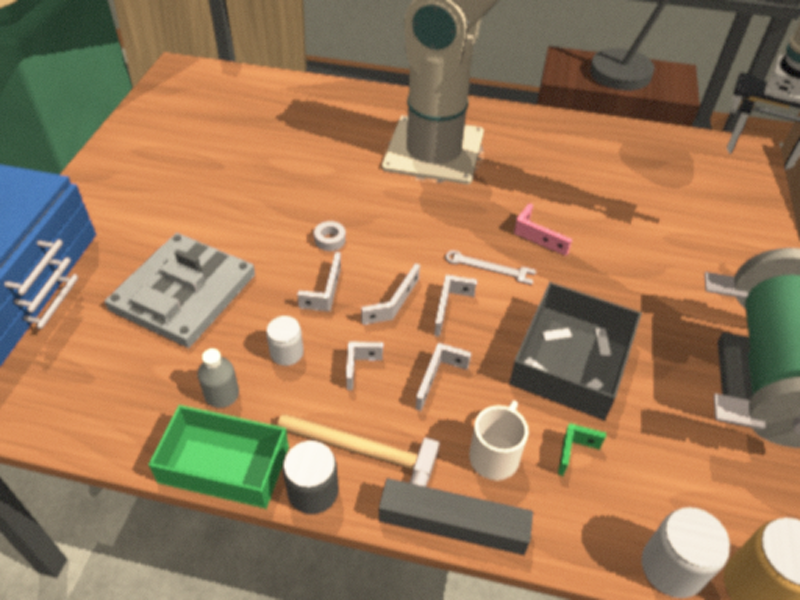

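Top view: the short bracket has its corner at about (414,252) with legs to (408,221) and (391,256). The bent one runs from (381,348) via (393,300) to (414,289). The vice is around (577,288) with its lug on the robot's side, and the bin is at (234,286). I'll measure with contours next.

```bash
cat > h.py <<'E'
import numpy as np,cv2,pickle
from scipy.spatial.transform import Rotation as R
def ray(cam,uv):
    K,E=cam["K"],cam["extrinsics"]
    d=np.linalg.inv(K)@[uv[0],uv[1],1.]; d=np.array([d[0],-d[1],-d[2]])
    Rm=E[:3,:3]; return -Rm.T@E[:3,3], Rm.T@d
def onplane(cam,uv,z):
    o,d=ray(cam,uv); return o+d*(z-o[2])/d[2]
def wristcam(c,s):
    T=np.eye(4);T[:3,:3]=R.from_rotvec(s["orientation"]).as_matrix();T[:3,3]=s["tool_pos"]
    c=dict(c);c["extrinsics"]=np.linalg.inv(T@c["mount"]);return c
def go(s,p,yawdir=None):
    """shift in tool axes (cm) to world point p; turn about tool z (deg) to put tool y on yawdir"""
    M=R.from_rotvec(s["orientation"]).as_matrix()
    print("tool axes\n",np.round(M,3)); print("shift cm",np.round(M.T@(np.array(p)-s["tool_pos"])/10,2))
    if yawdir is not None:
        v=M.T@np.array([*yawdir,0]); a=np.degrees(np.arctan2(-v[0],v[1])); print("turn z",(a+90)%180-90)
E
python3 - <<'E'
from h import *
d=pickle.load(open("cams.pkl","rb"));c=d["top"];f=c["frame"]
hsv=cv2.cvtColor(f,cv2.COLOR_RGB2HSV)
m=((hsv[:,:,1]<90)&(hsv[:,:,2]>95)).astype(np.uint8)
m[:120]=0;m[235:]=0;m[:,:110]=0;m[:,420:]=0
cs,_=cv2.findContours(m,cv2.RETR_EXTERNAL,cv2.CHAIN_APPROX_NONE)
for q in cs:
    if cv2.contourArea(q)<40: continue
    a=cv2.approxPolyDP(q,1.8,True)[:,0]
    print(cv2.contourArea(q),[tuple(np.round(onplane(c,p,40)[:2]).astype(int)) for p in a])
for n,x0,y0,w,h in(("a",190,125,130,110),("b",320,140,100,90)):
    cv2.imwrite(f"pics/crop{n}.png",cv2.resize(f[y0:y0+h,x0:x0+w,::-1],None,fx=6,fy=6,interpolation=cv2.INTER_CUBIC)[:600,:800])
# bin
mb=cv2.inRange(f,(0,0,0),(75,75,75));mb[:140]=0;mb[225:]=0;mb[:,:110]=0;mb[:,190:]=0
q=max(cv2.findContours(mb,0,2)[0],key=cv2.contourArea);r=cv2.minAreaRect(q);print("bin",r,[np.round(onplane(c,p,70)[:2]) for p in cv2.boxPoints(r)])
E
```

```text
89.0 [(np.int64(502), np.int64(294)), (np.int64(488), np.int64(340)), (np.int64(468), np.int64(335)), (np.int64(485), np.int64(294))]
70.0 [(np.int64(513), np.int64(398)), (np.int64(506), np.int64(407)), (np.int64(463), np.int64(398)), (np.int64(457), np.int64(381))]
158.5 [(np.int64(539), np.int64(-155)), (np.int64(531), np.int64(-98)), (np.int64(414), np.int64(-109)), (np.int64(417), np.int64(-119)), (np.int64(521), np.int64(-108)), (np.int64(529), np.int64(-155))]
141.5 [(np.int64(546), np.int64(-31)), (np.int64(525), np.int64(19)), (np.int64(408), np.int64(43)), (np.int64(515), np.int64(12)), (np.int64(540), np.int64(-34))]
152.5 [(np.int64(543), np.int64(106)), (np.int64(543), np.int64(113)), (np.int64(436), np.int64(110)), (np.int64(432), np.int64(159)), (np.int64(422), np.int64(158)), (np.int64(426), np.int64(99))]
74.5 [(np.int64(590), np.int64(306)), (np.int64(573), np.int64(312)), (np.int64(553), np.int64(274)), (np.int64(570), np.int64(272))]
92.5 [(np.int64(627), np.int64(356)), (np.int64(575), np.int64(396)), (np.int64(568), np.int64(385)), (np.int64(617), np.int64(342))
[... 930 characters left out ...]
 np.int64(-201)), (np.int64(743), np.int64(-211)), (np.int64(740), np.int64(-229)), (np.int64(747), np.int64(-232)), (np.int64(740), np.int64(-235)), (np.int64(758), np.int64(-232)), (np.int64(773), np.int64(-253)), (np.int64(772), np.int64(-201))]
273.0 [(np.int64(760), np.int64(285)), (np.int64(732), np.int64(267)), (np.int64(696), np.int64(265)), (np.int64(696), np.int64(255)), (np.int64(718), np.int64(242)), (np.int64(715), np.int64(221)), (np.int64(740), np.int64(202)), (np.int64(762), np.int64(203))]
bin ((146.79949951171875, 182.0517120361328), (48.43706512451172, 61.9312629699707), 16.50436019897461) [array([459., 453.]), array([658., 412.]), array([614., 256.]), array([417., 302.])]
```

View pics/cropa.png

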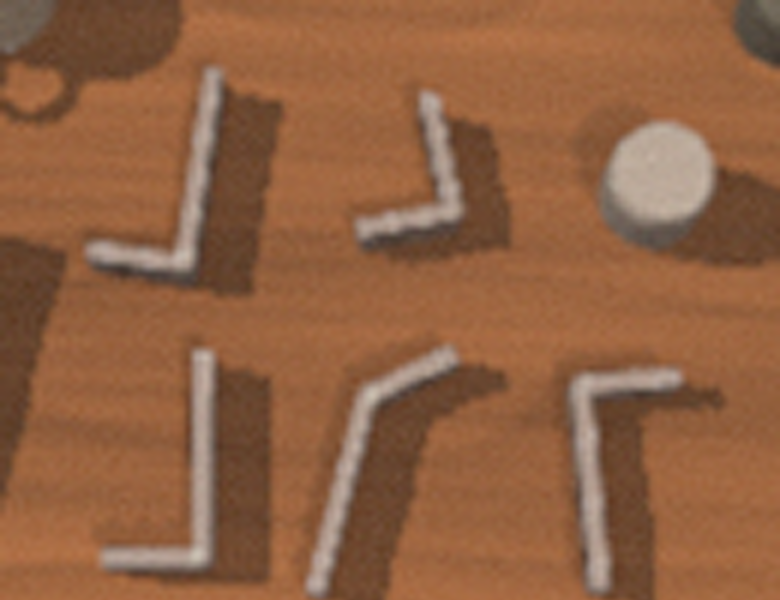

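View pics/cropb.png

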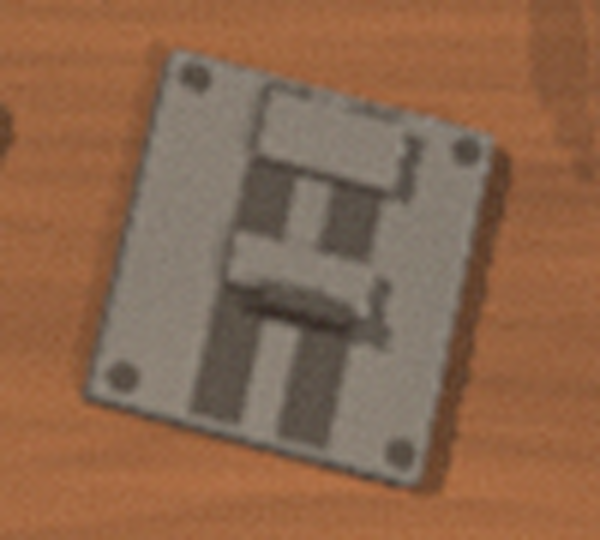

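Crop a shows the bent bracket's free end at (318,588), corner (368,393) and short end (452,355). The short one's long leg runs (430,95)–(452,212). Crop b shows the bed corners, the fixed jaw face along (258,160)–(395,190), and the lug at about (300,305), in front of the sliding jaw.

```bash
python3 - <<'E'
from h import *
from cell import observe
c=pickle.load(open("cams.pkl","rb"))["top"]
A=lambda u,v,z=40:onplane(c,((u+.5)/6+190-.5,(v+.5)/6+125-.5),z)[:2]
B=lambda u,v,z=30:onplane(c,((u+.5)/6+320-.5,(v+.5)/6+140-.5),z)[:2]
n=lambda v:v/np.linalg.norm(v)
fe,co,se=A(318,592),A(366,390),A(456,352)
d=n(fe-co);mid=fe-60*d;print("bent len",np.linalg.norm(fe-co),"mid",mid,"dir",d,"grasp",mid-22*d)
fe,co=A(429,90),A(455,218);ds=n(fe-co);print("short len",np.linalg.norm(fe-co),"mid",fe-37.5*ds,ds)
q=np.array([B(172,50),B(494,132),B(425,489),B(87,396)]);o=q.mean(0);x=n(q[0]-q[3]+q[1]-q[2]);y=np.array([-x[1],x[0]])
print("vise",q,o,x,np.degrees(np.arctan2(x[1],x[0])),"bedpt",o+20*x)
for nm,u,v,z in(("fixL",260,160,50),("fixR",395,190,50),("slL",240,232,50),("slR",380,268,50),("lugL",245,295,75),("lugR",350,325,75)):
    p=B(u,v,z)-o;print(nm,p@x,p@y)
s=observe();go(s,[*(fe-37.5*ds),230],[-ds[1],ds[0]])
E
```

```text
bent len 115.39590581695877 mid [468.68920139  28.47211459] dir [-0.97810649  0.20810502] grasp [490.20754413  23.89380423]
short len 76.30635248449457 mid [660.36617159 -23.22061728] [0.97804928 0.2083737 ]
vise [[ 677.38475292 -317.14923082]
 [ 633.14219909 -501.45726871]
 [ 427.71356425 -453.04043075]
 [ 476.01952739 -264.71391437]] [ 553.56501091 -384.09021116] [ 0.97061577 -0.24063463] -13.923999963113621 bedpt [ 572.97732631 -388.90290383]
fixL 48.05937498198364 36.60971489944515
fixR 51.17639861829831 -40.57694064553809
slL 4.78930412295246 38.71810194405898
slR 5.338299070797276 -41.43863348966707
lugL -35.28816685438214 34.45140838743675
lugR -36.46561831280732 -24.547433137261883
tool axes
 [[-0.975  0.221 -0.   ]
 [ 0.221  0.975 -0.002]
 [-0.    -0.002 -1.   ]]
shift cm [-64.92 -52.62  -2.44]
turn z -24.791579041190886
```

>>> {"api": "jog_arm", "payload": {"targets": [0,0,0,-3.1,-2.5,-0.3,5,0,0,0,-3.1,-2.5,-0.3,5,0,0,0,-3.1,-2.5,-0.3,5,0,0,0,-3.1,-2.5,-0.3,5,0,0,0,-3.1,-2.5,-0.3,5], "newtons": 50}}

```text
t: 0.52
tool_pos: [267.8, 475.9, 220.2]
orientation: [-0.349, -3.122, 0.001]
ft_force: [0.3, 0.3, -0.9]
gripper_width: 64.0
grip_force: 0.0
```

>>> {"api": "jog_arm", "payload": {"targets": [0,0,0,-3.1,-2.5,-0.2,5,0,0,0,-3.1,-2.5,-0.2,5,0,0,0,-3.1,-2.5,-0.2,5,0,0,0,-3.1,-2.5,-0.2,5,0,0,0,-3.1,-2.5,0,5]}}

```text
t: 0.93
tool_pos: [391.6, 319.9, 228.7]
orientation: [0.349, 3.122, 0.0]
ft_force: [0.8, 0.5, 0.1]
gripper_width: 50.3
grip_force: 0.0
```

>>> {"api": "jog_arm", "payload": {"targets": [0,0,0,-3.1,-2.5,0,5,0,0,0,-3.1,-2.5,0,5,0,0,0,-3.1,-2.5,0,5,0,0,0,-3.1,-2.5,0,5,0,0,0,-3.1,-2.5,0,5]}}

```text
t: 1.35
tool_pos: [514.9, 163.7, 228.3]
orientation: [-0.349, -3.122, 0.0]
ft_force: [1.3, 0.9, 0.2]
gripper_width: 50.3
grip_force: 0.0
```

>>> {"api": "jog_arm", "payload": {"targets": [0,0,0,-3.1,-2.5,0,5,0,0,0,-3.1,-2.5,0,5,0,0,0,-3.1,-2.5,0,5,0,0,0,-3.1,-2.5,0,5,0,0,0,0,0,0,5]}}

```text
t: 1.77
tool_pos: [617.0, 30.4, 227.9]
orientation: [0.366, 3.116, -0.009]
ft_force: [-0.3, -0.8, 0.8]
gripper_width: 50.2
grip_force: 0.0
```

>>> {"api": "jog_arm", "payload": {"targets": [0,0,-7,0,0,0,5,0,0,-7,0,0,0,5,0,0,-7,0,0,0,5,0,0,-4,0,0,0,5,0,0,0,0,0,0,5]}}

```text
t: 2.18
tool_pos: [612.6, 40.6, 228.0]
orientation: [0.337, -3.122, -0.001]
ft_force: [-0.1, -0.1, 0.0]
gripper_width: 50.1
grip_force: 0.0
```

```bash
python3 - <<'E'
from h import *
from cell import observe,vision
s=observe();c=wristcam(vision.read_camera("wrist"),s);f=c["frame"]
pickle.dump(c,open("w1.pkl","wb"))
cv2.imwrite("pics/w1.png",f[:,:,::-1]);print(s["joint_positions"])
go(s,[660.4,-23.2,100],[-.2084,.978])
E
```

```text
[-0.10563552  0.55243732 -0.00953271  1.59496705  0.00544092  0.99524067
  1.66914326]
tool axes
 [[-0.977 -0.213 -0.001]
 [-0.213  0.977  0.   ]
 [ 0.001  0.001 -1.   ]]
shift cm [-3.32 -7.26 12.79]
turn z 0.2931282558587327
```

View pics/w1.png

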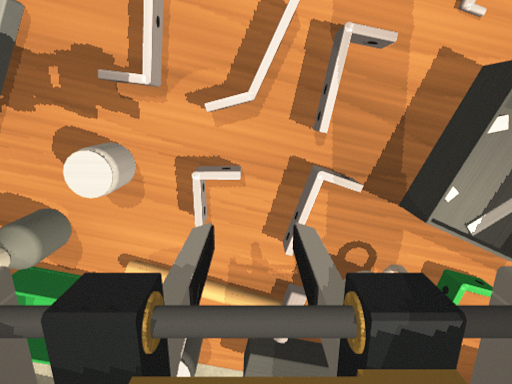

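The wrist view shows the short bracket with its corner at (197,175) and long leg running down to about (200,225). The bent one's corner is at (250,96). I'll check these against the top-view estimate.

```bash
python3 - <<'E'
from h import *
from cell import observe
c=pickle.load(open("w1.pkl","rb"))
for p in((193,173),(197,185),(200,215),(240,172),(250,96),(271,50),(293,3)): print(p,np.round(onplane(c,p,40)[:2],1))
f=c["frame"];hsv=cv2.cvtColor(f,cv2.COLOR_RGB2HSV);m=((hsv[:,:,1]<80)&(hsv[:,:,2]>170)).astype(np.uint8)
for v in (182,190,198,206,214): 
    u=np.flatnonzero(m[v,185:215])+185; print(v,u.min(),u.max(),np.round(onplane(c,(u.mean(),v),40)[:2],1)) if len(u) else 0
for v in (5,20,40,60,80): 
    u=np.flatnonzero(m[v,235:310])+235; print(v,u.min(),u.max(),np.round(onplane(c,(u.mean(),v),40)[:2],1)) if len(u) else 0
E
```

```text
(193, 173) [626.1 -32.7]
(197, 185) [640.  -25.3]
(200, 215) [678.1 -15.1]
(240, 172) [612.5  23.5]
(250, 96) [522.9  16.7]
(271, 50) [470.5  29.2]
(293, 3) [420.7  41.6]
182 193 200 [636.4 -26.6]
190 193 205 [646.2 -23.7]
198 193 200 [656.8 -23.2]
206 194 201 [666.9 -20.2]
214 194 201 [677.5 -18.4]
5 287 296 [422.8  40.5]
20 280 290 [438.3  37.1]
40 271 281 [459.5  32.2]
60 262 271 [481.6  26.6]
80 253 262 [504.2  21.4]
```

>>> {"api": "jog_arm", "payload": {"targets": [0,0,0,-1.7,-3.6,0,5,0,0,0,-1.7,-3.6,0,5,0,0,0,0,0,4,5,0,0,0,0,0,4,5,0,0,0,0,0,4,5]}}

```text
t: 2.65
tool_pos: [662.2, -23.5, 107.5]
orientation: [-0.328, 3.123, -0.001]
ft_force: [-0.0, -0.4, -0.5]
gripper_width: 50.5
grip_force: 0.0
```

>>> {"api": "jog_arm", "payload": {"targets": [0,0,0,0,0,3,5,0,0,0,0,0,3,5,0,0,0,0,0,2,5,0,0,0,0,0,1.5,5,0,0,0,0,0,0,5]}}

```text
t: 3.07
tool_pos: [658.4, -22.4, 9.5]
orientation: [0.331, -3.117, -0.001]
ft_force: [0.3, 0.3, 0.3]
gripper_width: 49.9
grip_force: 0.0
```

>>> {"api": "jog_arm", "payload": {"targets": [0,0,0,0,0,0,0,0,0,0,0,0,0,0,0,0,0,0,0,0,0,0,0,0,0,0,0,0,0,0,0,0,0,0,0], "newtons": 50}}

```text
t: 3.48
tool_pos: [662.3, -22.6, 14.7]
orientation: [-0.334, 3.122, -0.0]
ft_force: [-0.0, -0.8, -0.3]
gripper_width: 20.3
grip_force: 0.0
```

>>> {"api": "jog_arm", "payload": {"targets": [0,0,0,0,0,0,0,0,0,0,0,0,0,0,0,0,0,0,0,0,0,0,0,0,0,0,0,0]}}

```text
t: 3.82
tool_pos: [661.9, -22.3, 14.1]
orientation: [-0.335, 3.123, 0.0]
ft_force: [-0.8, -0.2, 5.6]
gripper_width: 9.8
grip_force: 50.0
```

>>> {"api": "jog_arm", "payload": {"targets": [0,0,0,0,0,-2,0,0,0,0,0,0,-4,0,0,0,0,0,0,-4,0,0,0,0,0,0,-4,0,0,0,0,0,0,-2,0]}}

```text
t: 4.23
tool_pos: [663.4, -23.0, 177.6]
orientation: [-0.334, 3.119, -0.002]
ft_force: [-0.2, -0.4, -4.3]
gripper_width: 9.7
grip_force: 50.0
```

```bash
python3 - <<'E'
from h import *
from cell import observe
s=observe();print(s["gripper_width"],s["grip_force"],s["tool_pos"]);go(s,[537,356,150])
E
```

```text
9.661214778891491 49.99824643135071 [663.35636639 -23.0366296  177.64822353]
tool axes
 [[-0.977 -0.212  0.005]
 [-0.212  0.977 -0.   ]
 [-0.005 -0.002 -1.   ]]
shift cm [ 4.34 39.72  2.68]
```

>>> {"api": "jog_arm", "payload": {"targets": [0,0,0,0.4,3.75,0,0,0,0,0,0.4,3.75,0,0,0,0,0,0.4,3.75,0,0,0,0,0,0.4,3.75,0,0,0,0,0,0.4,3.75,0,0]}}

```text
t: 4.65
tool_pos: [600.7, 157.3, 172.4]
orientation: [0.334, -3.122, 0.001]
ft_force: [1.2, -0.3, -4.1]
gripper_width: 9.6
grip_force: 50.0
```

>>> {"api": "jog_arm", "payload": {"targets": [0,0,0,0.4,3.75,0,0,0,0,0,0.4,3.75,0,0,0,0,0,0.4,3.75,0,0,0,0,0,0.4,3.75,0,0,0,0,0,0.4,3.75,0,0]}}

```text
t: 5.07
tool_pos: [541.6, 336.2, 172.3]
orientation: [0.334, -3.122, 0.002]
ft_force: [0.8, -0.0, -3.8]
gripper_width: 9.9
grip_force: 50.0
```

>>> {"api": "jog_arm", "payload": {"targets": [0,0,0,0,0,0,0,0,0,0,0,0,4,0,0,0,0,0,0,4,0,0,0,0,0,0,3,0,0,0,0,0,0,1,0]}}

```text
t: 5.48
tool_pos: [539.0, 332.4, 47.7]
orientation: [0.334, -3.114, 0.008]
ft_force: [-0.6, -0.2, -3.8]
gripper_width: 9.9
grip_force: 50.0
```

>>> {"api": "jog_arm", "payload": {"targets": [0,0,0,0,0,1,0,0,0,0,0,0,1,0,0,0,0,0,0,0.5,0,0,0,0,0,0,0,0,0,0,0,0,0,0,0]}}

```text
t: 5.9
tool_pos: [543.8, 335.8, 29.5]
orientation: [-0.334, 3.122, 0.001]
ft_force: [0.1, -0.5, -3.3]
gripper_width: 9.3
grip_force: 50.0
```

>>> {"api": "jog_arm", "payload": {"targets": [0,0,0,0,0,0.6,0,0,0,0,0,0,0,3,0,0,0,0,0,0,4.5,0,0,0,0,0,0,5,0,0,0,0,0,0,5]}}

```text
t: 6.32
tool_pos: [543.5, 335.7, 23.2]
orientation: [-0.335, 3.123, 0.001]
ft_force: [0.9, 0.2, 0.1]
gripper_width: 33.0
grip_force: 0.0
```

>>> {"api": "jog_arm", "payload": {"targets": [0,0,0,0,0,0,5,0,0,0,0,0,-3,5,0,0,0,0,0,-4,5,0,0,0,0,0,-4,5,0,0,0,0,0,-4,5]}}

```text
t: 6.73
tool_pos: [542.7, 335.2, 174.2]
orientation: [0.335, -3.123, 0.0]
ft_force: [-0.1, 0.3, -0.5]
gripper_width: 50.1
grip_force: 0.0
```

```bash
python3 - <<'E'
from h import *
from cell import observe
s=observe();print(s["gripper_width"],s["grip_force"],s["tool_pos"],s["joint_positions"]);go(s,[489,25,180],[.228,.974])
E
```

```text
50.067002223235406 0.0 [542.68646817 335.18082374 174.17252405] [-0.60285529  0.64290075  0.00937506  1.5865275  -0.00718392  0.91270381
  1.19336824]
tool axes
 [[-0.977 -0.212 -0.   ]
 [-0.212  0.977 -0.   ]
 [ 0.    -0.    -1.   ]]
shift cm [ 11.82 -29.18  -0.57]
turn z 25.40912123361025
```

>>> {"api": "jog_arm", "payload": {"targets": [0,0,0,1.47,-3.65,0,5,0,0,0,1.47,-3.65,0,5,0,0,0,1.47,-3.65,0,5,0,0,0,1.47,-3.65,0,5,0,0,0,1.47,-3.65,0,5]}}

```text
t: 7.15
tool_pos: [509.3, 139.9, 172.9]
orientation: [-0.335, 3.123, 0.0]
ft_force: [0.9, -0.6, -0.3]
gripper_width: 50.0
grip_force: 0.0
```

>>> {"api": "jog_arm", "payload": {"targets": [0,0,0,1.47,-3.65,0,5,0,0,0,1.5,-3.65,0,5,0,0,0,1.5,-3.65,0,5,0,0,6.4,0,0,0,5,0,0,6.4,0,0,0,5]}}

```text
t: 7.57
tool_pos: [489.0, 21.0, 173.0]
orientation: [0.035, 3.141, -0.001]
ft_force: [-0.4, 0.2, -0.3]
gripper_width: 49.7
grip_force: 0.0
```

>>> {"api": "jog_arm", "payload": {"targets": [0,0,6.3,0,0,0,5,0,0,6.3,0,0,0,5,0,0,0,0,0,4,5,0,0,0,0,0,3,5,0,0,0,0,0,0,5]}}

```text
t: 7.98
tool_pos: [485.9, 25.0, 98.7]
orientation: [-0.359, -3.113, 0.003]
ft_force: [-0.1, 0.0, -0.8]
gripper_width: 49.7
grip_force: 0.0
```

```bash
python3 - <<'E'
from h import *
from cell import observe,vision
s=observe();c=wristcam(vision.read_camera("wrist"),s);t=vision.read_camera("top")["frame"]
o=np.hstack([c["frame"][:,:,::-1],cv2.resize(t[130:230,100:172,::-1],(288,384),interpolation=cv2.INTER_CUBIC)])
pickle.dump(c,open("w2.pkl","wb"))
cv2.imwrite("pics/w2.png",o);go(s,[489,25,25],[.228,.974])
E
```

```text
tool axes
 [[-0.974  0.227 -0.008]
 [ 0.227  0.974 -0.001]
 [ 0.008 -0.003 -1.   ]]
shift cm [-0.36  0.09  7.37]
turn z 0.029788365326879784
```

View pics/w2.png

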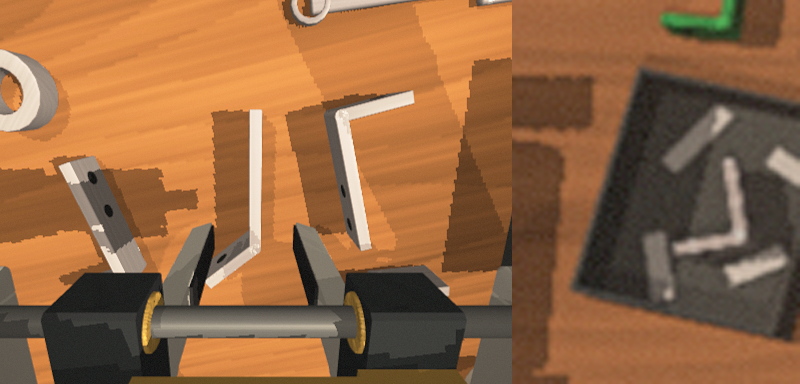

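The bin inset shows the short bracket lying in the bin. In the wrist view the bent leg (cols 250–262, corner (255,245)) sits centred between the fingers. I'll descend.

>>> {"api": "jog_arm", "payload": {"targets": [0,0,0,-0.3,0.1,3,5,0,0,0,0,0,3,5,0,0,0,0,0,1.5,5,0,0,0,0,0,0,5,0,0,0,0,0,0,5]}}

```text
t: 8.5
tool_pos: [493.5, 25.2, 28.7]
orientation: [0.36, 3.12, 0.001]
ft_force: [-0.4, 0.5, 0.9]
gripper_width: 50.1
grip_force: 0.0
```

```bash
python3 - <<'E'
from h import *
from cell import observe
s=observe();go(s,[489,25,24],[.228,.974]);c=pickle.load(open("w2.pkl","rb"))
for p in((255,245),(255,112),(255,180)):print(onplane(c,p,40))
E
```

```text
tool axes
 [[-0.974  0.228  0.001]
 [ 0.228  0.974  0.   ]
 [-0.001  0.    -1.   ]]
shift cm [ 0.43 -0.13  0.47]
turn z -0.003103015647653251
[518.49177054  18.5715531   40.        ]
[412.15382189  43.14715239  40.        ]
[463.433658    31.29594856  40.        ]
```

>>> {"api": "jog_arm", "payload": {"targets": [0,0,0,0.1,-0.1,0.45,2,0,0,0,0,0,0,1.5,0,0,0,0,0,0,0,0,0,0,0,0,0,0,0,0,0,0,0,0,0], "newtons": 60}}

```text
t: 8.92
tool_pos: [491.7, 24.6, 23.6]
orientation: [0.36, 3.12, 0.0]
ft_force: [0.0, 0.9, -0.3]
gripper_width: 20.2
grip_force: 0.0
```

>>> {"api": "jog_arm", "payload": {"targets": [0,0,0,0,0,0,0,0,0,0,0,0,0,0,0,0,0,0,0,0,0,0,0,0,0,0,0,0]}}

```text
t: 9.25
tool_pos: [491.5, 24.6, 23.2]
orientation: [0.36, 3.12, 0.0]
ft_force: [-0.5, 1.6, 4.6]
gripper_width: 9.2
grip_force: 60.0
```

>>> {"api": "jog_arm", "payload": {"targets": [0,0,0,0,0,-1,0,0,0,0,0,0,-3,0,0,0,0,0,0,-4,0,0,0,0,0,0,-4,0,0,0,0,0,0,-3,0]}}

```text
t: 9.67
tool_pos: [490.8, 24.3, 175.4]
orientation: [0.36, 3.121, -0.0]
ft_force: [-0.5, -0.3, -6.9]
gripper_width: 9.4
grip_force: 60.0
```

```bash
python3 - <<'E'
from h import *
from cell import observe
s=observe();print(s["gripper_width"],s["grip_force"],s["moment"],s["joint_positions"],s["tool_pos"])
o=np.array([553.6,-384.1]);x=np.array([.9706,-.2406]);y=np.array([.2406,.9706])
go(s,[*(o+27*x-25*y),170],x)
E
```

```text
9.403916696347558 59.996395111083984 [ 0.03036255 -0.18673507 -0.01390027] [-0.20069952  0.44917766  0.13218405  1.98710295 -0.0876276   0.71060269
  1.3259101 ] [490.77914298  24.30497126 175.39915391]
tool axes
 [[-0.974  0.228  0.   ]
 [ 0.228  0.974 -0.   ]
 [-0.    -0.    -1.   ]]
shift cm [-18.09 -40.87   0.55]
turn z -89.2488082645641
```

>>> {"api": "jog_arm", "payload": {"targets": [0,0,0,-1.5,-3.4,0,0,0,0,0,-1.5,-3.4,0,0,0,0,0,-1.5,-3.4,0,0,0,0,0,-1.5,-3.4,0,0,0,0,0,-1.5,-3.4,0,0]}}

```text
t: 10.08
tool_pos: [524.2, -159.4, 172.6]
orientation: [-0.359, -3.118, -0.001]
ft_force: [0.8, 0.9, -6.1]
gripper_width: 9.5
grip_force: 60.0
```

>>> {"api": "jog_arm", "payload": {"targets": [0,0,0,-1.5,-3.4,0,0,0,0,0,-1.5,-3.4,0,0,0,0,0,-1.5,-3.4,0,0,0,0,0,-1.5,-3.4,0,0,0,0,0,-1.5,-3.4,0,0]}}

```text
t: 10.5
tool_pos: [558.4, -341.7, 172.0]
orientation: [-0.36, -3.117, -0.002]
ft_force: [0.8, 0.3, -6.4]
gripper_width: 9.5
grip_force: 60.0
```

>>> {"api": "jog_arm", "payload": {"targets": [0,0,0,-1.5,-3.4,0,0,0,0,0,-1.5,-3.4,0,0,0,0,7,0,0,0,0,0,0,7,0,0,0,0,0,0,7,0,0,0,0]}}

```text
t: 10.92
tool_pos: [571.6, -413.7, 171.0]
orientation: [-0.933, -2.995, -0.003]
ft_force: [-0.3, 0.1, -5.7]
gripper_width: 9.3
grip_force: 60.0
```

>>> {"api": "jog_arm", "payload": {"targets": [0,0,7,0,0,0,0,0,0,7,0,0,0,0,0,0,7,0,0,0,0,0,0,7,0,0,0,0,0,0,7,0,0,0,0]}}

```text
t: 11.33
tool_pos: [572.3, -412.4, 171.6]
orientation: [-1.789, -2.578, -0.001]
ft_force: [-0.6, -0.1, -5.7]
gripper_width: 9.7
grip_force: 60.0
```

>>> {"api": "jog_arm", "payload": {"targets": [0,0,7,0,0,0,0,0,0,7,0,0,0,0,0,0,7,0,0,0,0,0,0,6.8,0,0,0,0,0,0,6.8,0,0,0,0]}}

```text
t: 11.75
tool_pos: [572.5, -412.3, 171.6]
orientation: [-2.474, -1.929, 0.001]
ft_force: [-0.6, 0.2, -6.3]
gripper_width: 9.5
grip_force: 60.0
```

>>> {"api": "jog_arm", "payload": {"targets": [0,0,0,0,0,0,0,0,0,0,0,0,0,0,0,0,0,0,0,0,0]}}

```text
t: 12.0
tool_pos: [573.2, -413.1, 172.3]
orientation: [-2.467, -1.942, 0.0]
ft_force: [-0.0, 0.4, -6.2]
gripper_width: 9.7
grip_force: 60.0
```

```bash
python3 - <<'E'
from h import *
from cell import observe,vision
s=observe();print(s["gripper_width"],s["grip_force"],s["joint_positions"],s["tool_pos"])
o=np.array([553.6,-384.1]);x=np.array([.9706,-.2406]);y=np.array([.2406,.9706])
go(s,[*(o+27*x-25*y),100],x)
s=observe();c=wristcam(vision.read_camera("wrist"),s);pickle.dump(c,open("w3.pkl","wb"))
cv2.imwrite("pics/w3.png",c["frame"][:,:,::-1])
E
```

```text
9.730269369664713 59.99622344970703 [ 0.30969086  0.80566872  0.54156625  1.37917685 -0.43579625  1.077811
  0.68499549] [ 573.17633988 -413.09564248  172.28520959]
tool axes
 [[ 0.235  0.972 -0.001]
 [ 0.972 -0.235  0.001]
 [ 0.001 -0.002 -1.   ]]
shift cm [-0.16  0.11  7.23]
turn z 0.33590673294648354
```

View pics/w3.png

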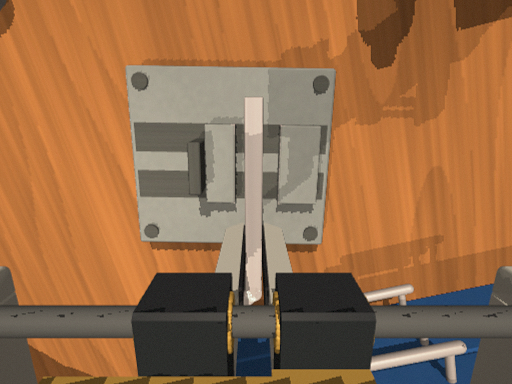

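The wrist view shows the bracket's leg (col 254) hanging over the gap. The sliding jaw's face is at col 236, the fixed face at col 279, and the jaws span rows 125–204. The lug is at cols 188–202.

```bash
python3 - <<'E'
from h import *
from cell import observe
c=pickle.load(open("w3.pkl","rb"));s=observe()
o=np.array([553.6,-384.1]);x=np.array([.9706,-.2406]);y=np.array([.2406,.9706])
def V(u,v,z): p=onplane(c,(u,v),z)[:2]-o; return np.round([p@x,p@y],1)
for nm,u,v,z in(("slT",236,125,50),("slB",235,202,50),("fxT",280,127,50),("fxB",277,205,50),("lugT",190,142,75),("lugB",188,193,75),("bedTL",126,66,30),("bedTR",336,70,30),("bedBR",321,244,30),("bedBL",141,241,30)): print(nm,V(u,v,z))
z=s["tool_pos"][2]+17
for nm,u,v in(("free",254,97),("legmid",253,180),("leg2",254,230)): print(nm,V(u,v,z))
t=s["tool_pos"][:2]-o;print("tcp",t@x,t@y)
E
```

```text
slT [ 9.4 39.9]
slB [  7.7 -38. ]
fxT [52.  38.3]
fxB [ 51.3 -41. ]
lugT [-30.8  25.8]
lugB [-35.  -21.8]
bedTL [-99.4  94.8]
bedTR [107.2  92.5]
bedBR [104.8 -93.9]
bedBL [-101.8  -91.6]
free [26.5 60.3]
legmid [26.3 17.2]
leg2 [ 27.1 -12. ]
tcp 26.11830806988484 -23.612581244640232
```

>>> {"api": "jog_arm", "payload": {"targets": [0,0,0.3,0,0.35,0,0,0,0,0,0,0,3,0,0,0,0,0,0,3,0,0,0,0,0,0,3,0,0,0,0,0,0,1.5,0]}}

```text
t: 12.47
tool_pos: [575.6, -412.7, 64.0]
orientation: [-2.472, -1.93, 0.001]
ft_force: [-1.1, 0.8, -7.3]
gripper_width: 9.6
grip_force: 60.0
```

>>> {"api": "jog_arm", "payload": {"targets": [0,0,0,0,0,0.5,0,0,0,0,0,0,0.3,0,0,0,0,0,0,0,0,0,0,0,0,0,0,0]}}

```text
t: 12.8
tool_pos: [578.1, -415.8, 61.9]
orientation: [2.474, 1.931, 0.001]
ft_force: [0.6, -0.4, -5.9]
gripper_width: 9.4
grip_force: 60.0
```

```bash
python3 - <<'E'
from h import *
from cell import observe
s=observe();print(s["tool_pos"],s["ft_force"],s["moment"]);o=np.array([553.6,-384.1]);x=np.array([.9706,-.2406]);y=np.array([.2406,.9706])
t=s["tool_pos"][:2]-o;print("tcp",t@x,t@y)
E
```

```text
[ 578.11411836 -415.80682417   61.89296973] [ 0.56680541 -0.42280331 -5.94444042] [-0.07773086  0.06905977  0.00439282]
tcp 31.42206517655952 -24.87654665707937
```

Height 62; contact is expected at about 53.5. I'll lower gently.

>>> {"api": "jog_arm", "payload": {"targets": [0,0,0,0,0,0.4,0,0,0,0,0,0,0.2,0,0,0,0,0,0,0,0]}}

```text
t: 13.05
tool_pos: [577.1, -414.4, 54.1]
orientation: [2.477, 1.933, 0.0]
ft_force: [-0.4, -0.4, -6.7]
gripper_width: 9.3
grip_force: 60.0
```

>>> {"api": "jog_arm", "payload": {"targets": [0,0,0,0,0,0.15,0,0,0,0,0,0,0,0,0,0,0,0,0,0,0]}}

```text
t: 13.3
tool_pos: [577.3, -414.7, 53.3]
orientation: [2.476, 1.933, 0.001]
ft_force: [-1.1, 2.2, -0.3]
gripper_width: 9.7
grip_force: 60.0
```

>>> {"api": "jog_arm", "payload": {"targets": [0,0,0,0,0,0.1,0,0,0,0,0,0,0,0,0,0,0,0,0,0,0]}}

```text
t: 13.55
tool_pos: [577.4, -414.7, 53.3]
orientation: [2.476, 1.932, 0.001]
ft_force: [-3.5, 3.4, 6.9]
gripper_width: 9.3
grip_force: 60.0
```

>>> {"api": "jog_arm", "payload": {"targets": [0,0,0,0,0,-0.1,2,0,0,0,0,0,0,2,0,0,0,0,0,0,2.5,0,0,0,0,0,0,2.5,0,0,0,0,0,0,2.5]}}

```text
t: 13.97
tool_pos: [577.1, -414.8, 52.4]
orientation: [2.476, 1.932, -0.0]
ft_force: [0.7, -0.3, 0.5]
gripper_width: 25.1
grip_force: 0.0
```

>>> {"api": "jog_arm", "payload": {"targets": [0,0,0,0,0,-1.5,2.5,0,0,0,0,0,-3,2.5,0,0,0,0,0,-4,2.5,0,0,0,0,0,-4,2.5,0,0,0,0,0,0,2.5]}}

```text
t: 14.38
tool_pos: [580.5, -419.0, 187.8]
orientation: [2.465, 1.923, 0.004]
ft_force: [1.4, -1.6, 1.5]
gripper_width: 24.8
grip_force: 0.0
```

```bash
python3 - <<'E'
from h import *
from cell import observe,vision
s=observe();print(s["gripper_width"],s["tool_pos"])
o=np.array([553.6,-384.1]);x=np.array([.9706,-.2406]);y=np.array([.2406,.9706])
go(s,[*(o-75*x),180],x)
c=wristcam(vision.read_camera("wrist"),s);pickle.dump(c,open("w4.pkl","wb"))
cv2.imwrite("pics/w4.png",c["frame"][:,:,::-1])
E
```

```text
24.79256515669423 [ 580.47210603 -418.97821639  187.79700766]
tool axes
 [[ 0.243  0.97   0.012]
 [ 0.97  -0.243 -0.01 ]
 [-0.007  0.014 -1.   ]]
shift cm [  2.72 -10.96   0.61]
turn z -0.14436095701277907
```

View pics/w4.png

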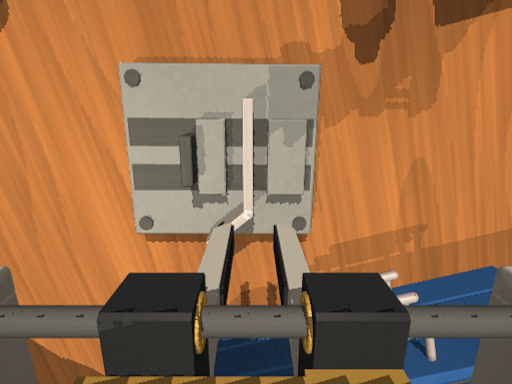

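The bracket stands upright between the jaws: its leg is at col 248, rows 98–215, and the short leg is clear at bottom left. The lug is at cols 181–193. I'll close the fingers and go behind the lug.

>>> {"api": "jog_arm", "payload": {"targets": [0,0,0,0.8,-3.5,0,0,0,0,0,0.8,-3.5,0,0,0,0,0,0.8,-3.5,0,0,0,0,0,0,0,0,0,0,0,0,0,0,0,0]}}

```text
t: 14.85
tool_pos: [479.1, -364.6, 177.6]
orientation: [-2.477, -1.929, -0.001]
ft_force: [0.6, -0.5, 0.5]
gripper_width: 0.4
grip_force: 0.0
```

>>> {"api": "jog_arm", "payload": {"targets": [0,0,0,0,0,4,0,0,0,0,0,0,4,0,0,0,0,0,0,3,0,0,0,0,0,0,1,0,0,0,0,0,0,0.5,0]}}

```text
t: 15.27
tool_pos: [481.2, -365.6, 50.4]
orientation: [-2.474, -1.932, 0.001]
ft_force: [-0.3, -0.2, 1.1]
gripper_width: 0.5
grip_force: 0.0
```

>>> {"api": "jog_arm", "payload": {"targets": [0,0,0,0,0,0,0,0,0,0,0,0,0,0,0,0,0,0,0,0,0]}}

```text
t: 15.52
tool_pos: [482.3, -367.0, 54.3]
orientation: [2.474, 1.931, 0.001]
ft_force: [-0.0, -0.6, 0.0]
gripper_width: 0.4
grip_force: 0.0
```

```bash
python3 - <<'E'
from h import *
from cell import observe
s=observe();o=np.array([553.6,-384.1]);x=np.array([.9706,-.2406]);y=np.array([.2406,.9706])
t=s["tool_pos"][:2]-o;print("tcp",t@x,t@y,s["tool_pos"],s["ft_force"],s["gripper_width"]);go(s,[*(o-13*x),48],x)
E
```

```text
tcp -73.27188050034536 -0.5848301713956445 [ 482.33823339 -367.03761501   54.29124783] [-0.03680915 -0.59567858  0.01748403] 0.43747892023093127
tool axes
 [[ 0.243  0.97   0.003]
 [ 0.97  -0.243 -0.002]
 [-0.001  0.003 -1.   ]]
shift cm [0.07 6.03 0.65]
turn z -0.138517436711183
```

>>> {"api": "jog_arm", "payload": {"targets": [0,0,0,0,0.8,0.4,0,0,0,0,0,0.8,0,0,0,0,0,0,0.4,0,0,0,0,0,0,0.4,0,0,0,0,0,0,0.4,0,0]}}

```text
t: 15.93
tool_pos: [508.3, -372.4, 48.5]
orientation: [-2.476, -1.933, 0.001]
ft_force: [-3.5, 0.7, 2.7]
gripper_width: 0.7
grip_force: 1.8
```

>>> {"api": "jog_arm", "payload": {"targets": [0,0,0,0,0.4,0,0,0,0,0,0,0.4,0,0,0,0,0,0,0.3,0,0,0,0,0,0,0.3,0,0,0,0,0,0,0.3,0,0]}}

```text
t: 16.35
tool_pos: [524.4, -376.6, 48.3]
orientation: [-2.476, -1.932, 0.001]
ft_force: [-4.1, 1.5, 1.3]
gripper_width: -0.1
grip_force: 2.0
```

>>> {"api": "jog_arm", "payload": {"targets": [0,0,0,0,0.2,0,0,0,0,0,0,0.2,0,0,0,0,0,0,0.2,0,0,0,0,0,0,0.2,0,0,0,0,0,0,0.2,0,0]}}

```text
t: 16.77
tool_pos: [532.3, -378.7, 48.3]
orientation: [-2.474, -1.93, 0.002]
ft_force: [-7.8, 3.5, 4.9]
gripper_width: 0.4
grip_force: 4.0
```

>>> {"api": "jog_arm", "payload": {"targets": [0,0,0,0,0.2,0,0,0,0,0,0,0.2,0,0,0,0,0,0,0.15,0,0,0,0,0,0,0.1,0,0]}}

```text
t: 17.1
tool_pos: [538.8, -380.4, 48.3]
orientation: [-2.475, -1.93, 0.002]
ft_force: [-7.1, 2.6, 3.8]
gripper_width: 0.6
grip_force: 3.8
```

>>> {"api": "jog_arm", "payload": {"targets": [0,0,0,0,0.1,0,0,0,0,0,0,0.1,0,0,0,0,0,0,0.1,0,0]}}

```text
t: 17.35
tool_pos: [540.8, -380.9, 48.3]
orientation: [-2.474, -1.929, 0.003]
ft_force: [-9.3, 3.9, 7.5]
gripper_width: 0.4
grip_force: 5.5
```

>>> {"api": "jog_arm", "payload": {"targets": [0,0,0,0,0.1,0,0,0,0,0,0,0.1,0,0,0,0,0,0,0,0,0]}}

```text
t: 17.6
tool_pos: [540.8, -380.8, 48.3]
orientation: [-2.471, -1.926, 0.006]
ft_force: [-12.1, 4.2, 10.4]
gripper_width: 0.3
grip_force: 6.7
```

>>> {"api": "jog_arm", "payload": {"targets": [0,0,0,0,0.2,0,0,0,0,0,0,0.2,0,0,0,0,0,0,0,0,0]}}

```text
t: 17.85
tool_pos: [540.7, -380.8, 48.4]
orientation: [-2.467, -1.921, 0.01]
ft_force: [-20.1, 8.0, 16.7]
gripper_width: 0.7
grip_force: 10.9
```

>>> {"api": "jog_arm", "payload": {"targets": [0,0,0,0,0.2,0,0,0,0,0,0,0.2,0,0,0,0,0,0,0,0,0]}}

```text
t: 18.1
tool_pos: [540.6, -380.7, 48.4]
orientation: [-2.462, -1.915, 0.014]
ft_force: [-28.2, 11.1, 24.4]
gripper_width: 0.6
grip_force: 15.0
```

It's snug: the position has stalled while the force rises. I'll back off, lift and look.

>>> {"api": "jog_arm", "payload": {"targets": [0,0,0,0,-1,0,0,0,0,0,0,-1,0,0,0,0,0,0,-1,0,0,0,0,0,0,0,-3,0,0,0,0,0,0,-4,0]}}

```text
t: 18.52
tool_pos: [523.4, -375.1, 116.2]
orientation: [-2.474, -1.929, 0.001]
ft_force: [0.9, -0.9, -0.5]
gripper_width: 0.5
grip_force: 0.0
```

>>> {"api": "jog_arm", "payload": {"targets": [0,0,0,0,2,-4,0,0,0,0,0,2,-4,0,0,0,0,0,2,0,0,0,0,0,0,0,0,0,0,0,0,0,0,0,0]}}

```text
t: 18.93
tool_pos: [581.8, -390.3, 193.1]
orientation: [2.473, 1.934, 0.002]
ft_force: [-0.5, 1.0, -0.8]
gripper_width: 0.1
grip_force: 0.0
```

```bash
python3 - <<'E'
from h import *
from cell import observe,vision
s=observe();c=wristcam(vision.read_camera("wrist"),s);pickle.dump(c,open("w5.pkl","wb"));t=vision.read_camera("top")["frame"]
print(s["tool_pos"],s["ft_force"])
cv2.imwrite("pics/w5.png",np.hstack([cv2.resize(c["frame"][:,:,::-1],(400,300)),cv2.resize(t[110:250,100:287,::-1],(400,300),interpolation=cv2.INTER_CUBIC)]))
E
```

```text
[ 581.82009231 -390.26263016  193.05680244] [-0.46435889  1.00616253 -0.78444331]
```

View pics/w5.png

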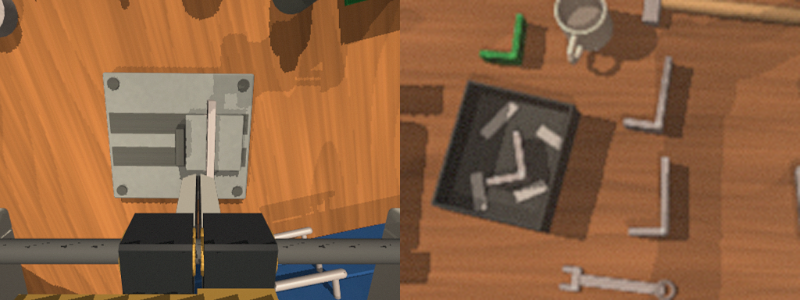

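The bracket's leg is upright and snug between the two jaws (col 211), and the short bracket lies in the bin. I'll check the leg's free end and then hand in.

```bash
python3 - <<'E'
from h import *
from cell import sign_off
c=pickle.load(open("w5.pkl","rb"))
o=np.array([553.6,-384.1])+np.array([.9706,-.2406])*2;x=np.array([.9706,-.2406]);y=np.array([.2406,.9706])
r=[]
for u,v in((212,101),(211,140),(210,172)):
    p=onplane(c,(u*1.28,v*1.28),70)[:2]-o;r.append([p@x,p@y]);print(np.round(r[-1],1))
r=np.array(r)
if abs(r[0,1]-60)<18 and abs(r[0,0]-r[2,0])<6: print(sign_off())
E
```

```text
[45.5 60. ]
[45.  10.2]
[ 44.4 -34.1]
the job is handed in; nothing more can be done
None
```

The job is handed in: the short bracket is in the scrap bin, and the bent one stands on the vice bed, centred and clamped snug against the fixed jaw (leg about 5 mm from its face); the hand-in returned no verdict.

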